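# Refit the spectacle-washer tank on its base

## Robot

A 7-joint arm with a two-finger parallel gripper is mounted at the origin on a cart in front of the work surface, level with it; the furniture and walls round the work are solid. World frame = base frame: x ahead of the robot, y to its left, z up, the work surface at z = 0. Lengths are in m, angles in degrees, forces in N, time in s.
With the tool pointing down it reaches from about 0.4 to 0.85 m from the base axis. Payload 4.4 kg.
Tool frame: the origin (TCP) lies on the centre line of the jaws, within the pads' length; the fingertips stand 8 mm ahead of it and the grasp point (between the pads) lies 11 mm behind it; z points along the fingers, y is the line along which they close (so a half turn about z gives the same grasp; the last joint's range is limited). The gripper opens to 94 mm and grips with 3 to 60 N. Pads are 16 mm wide; open, the fingers measure 119 mm over their backs; the gripper's body (75 mm by 177 mm) begins 78 mm behind the grasp point.
Start: joints at [-74.358, 36.005, 2.206, 86.941, -1.547, 57.084, -1.146], TCP at [0.216, 0.613, 0.213] pointing down, gripper open.
Joint ranges: [-175.42, 175.42], [-21.48, 121.26], [-71.46, 75.88], [10.55, 141.38], [-63.04, 243.04], [13.31, 113.54], [-168.57, 168.57]. Speed limits (degrees/s): [147.25, 147.25, 180, 180, 180, 180, 180].

## Interface

Orientations are given as [roll, pitch, yaw] about the fixed x, y, z axes, in that order (R = Rz(yaw) Ry(pitch) Rx(roll)).
In Python, from rig import * gives the robot as it stands.
- The arm moves only by the tool jog_arm, never from a script. Its argument "plan" is a list of rows, each an object of numbers: "rx", "ry", "rz": the turn, a rotation vector about the tool's x, y, z each as a share of 0.12 rad, from -1 to 1; "dx", "dy", "dz": the shift along the tool's x, y, z each as a share of 0.06 m, from -1 to 1; "jaw": the gripper's target within -1 to 1 (fully open at 1, half-way at 0, shut at -1). A call has 1 to 12 rows; each row shifts and turns the commanded pose from where the row before left it, along the tool's axes as they then stand; what a row does not reach is not made up. A row lasts 1/8 s, in which the tool goes at most 62.5 mm and 10.7 degrees, less where a joint would pass 70% of its speed; a pose out of reach is approached as far as the arm can. A call with a number of a shift or a turn outside -1 to 1 is refused whole. A call with a gripper value outside its range is refused whole. The fingers move at their own pace and stop on an object; the grip force is fixed at half the most. Time passes only in rows, so rows that do not move let the fingers close. It gives the time, the measured TCP pose, the force, the opening and the grip force at its end, in the units of the state.
- observe(): the state, without advancing time (a new reading comes with each control period).
- get_image(name): name is "scene" or "top" or "wrist"; returns a dict with "img" (400x640x3 uint8, red, green, blue), "intrinsics" (3x3 intrinsics, pixels), "rvec" (rotation vector, rad) and "tvec" (3), from world to camera coordinates, as OpenCV has them; the wrist camera has in their place "tool_from_camera" (4x4, takes a point from camera to tool coordinates, whose origin is the TCP and whose axes are the flange's). Camera axes: x right, y down, z forward; pixel columns grow to the right and rows downward; lengths in m; the calibration is good to about 2 mm. A picture is of the moment at which its call begins: read the wrist's pose just before it. There is no depth.
- sign_off(): hands the job in; it is judged then, once.
Trained networks look in a picture, given as the dict that the camera call returned (one of the last four; its "shot" number tells which), for a name from the list of things; names that differ only in an ending like _2 or _b are one class to them, and where a whole thing is asked for, a point or a joint stands for the part that bears it (a point fixed in the world has none). Each returns a list of dicts, best first, with "p" (0 to 1); they miss things now and then, are a little off and sometimes report something else, mostly with a low value. They report only what shows in the picture. A call takes as long as a camera call.
- recognise(picture, target): "centre" ([row, column] in pixels, amid what is visible of it).
- landmark_of(picture, target): "centre" ([row, column] in pixels: a listed point, or the origin of a listed thing).
The state is a dict: "t": time; "joint_pos": joint angles; "qvel": joint speeds; "effort": joint torques, N m; "eef_pos": TCP position; "tool_rot": TCP orientation; "contact_force": force on the tool from outside, world axes, zero at the start; "torque": the same for the moment, N m; "width": finger opening in m; "grasp_force": force on a finger pad.
Only numpy, scipy, OpenCV 4.12 (cv2) and the standard library are available. Lean on these libraries where they do the work, as an engineer would, in place of code of your own. Each camera call takes 0.05 s, during which the arm holds its last target. There are 200 camera calls.

## Task

Put the spectacle washer back together: first take the amber jar off the washer's base and stand it upright in the small square tray, then lift the tank from the slanted drainer and lower it - do not drop it - onto the base, the right way round, until both pegs stand through its foot plate and the plate lies flat on the deck. Let go of everything, and leave the other things on the bench standing where they are.

Things in the scene. Friction and masses are not known exactly. Their poses are not given: they have to be found in the camera images.
- base: Washer base, fixed: low white console, x -85 to +55, y -100 to +100 mm, with a grey deck 40 mm above the bench. Origin on the bench under the middle of the deck, z up. The control strip along its -x side is at most 8 mm proud of the deck. Two steel pegs stand 24 mm up from the deck on the y axis: round at y = +70, flat blade at y = -70 mm. The jar stands between them at the start.
- deck (a point): Middle of the base's deck, on its surface (base frame x 0, y 0, z 40 mm); axes as the base's.
- round_peg (a point): Foot of the round peg on the deck: 16 mm in diameter, 24 mm high, with a domed top.
- blade_peg (a point): Foot of the blade peg on the deck: 24 mm along the base's x, 10 mm along its y, 24 mm high, with a rounded top.
- tank: Loose closed tank, 0.28 to 0.45 kg. Origin: middle of the underside of its foot plate; z up through it, y lengthwise. Grey foot plate 80 (x) x 180 (y) x 12 mm, white body 66 x 102 mm up to z = 76 with a short spout at its +y end only, handle bar above. Starts foot down on the drainer, its z axis leaning 27 degrees (0.47 rad) towards the drainer's -x side, roughly to the robot.
- tank_grip (a point): Centre of the tank's handle bar (tank frame x 0, y 0, z 108 mm). The bar is straight, along the tank's y, 12 mm thick (x) and 20 mm high (z 98 to 118 mm), on two posts; 76 mm of it are free between them, with a 22 mm gap below it. Its flat sides lean with the tank.
- tank_round_hole (a point): Centre of the round 20 mm hole, at the underside of the foot plate, tank frame y = +70 mm (spout end); it goes right through the ear. For the round peg, 2 mm play all round.
- tank_slot (a point): Centre of the slot (28 mm along the tank's x, 14 mm along y), at the underside of the foot plate, tank frame y = -70 mm; right through. For the blade peg, 2 mm play to each side. The tank fits only one way round; seated, its frame agrees with deck.
- drainer: Fixed steel draining stand, 140 x 170 mm, up to 70 mm high. Slats slope up to its +x side at 27 degrees, with a 10 mm lip along the lower (-x) edge. Nothing else holds the tank: drawn 30 mm square off the slats it is free. Origin on the bench under its middle; the tank's foot centre is 42 mm above it, up to 12 mm aside. Base and drainer may change sides (left/right).
- jar: Loose amber screw-cap jar, 44 mm in diameter, 59 mm high, 0.11 kg; origin at the centre of its underside, z up. It stands on the base's deck, in the way of the tank.
- tray: Fixed grey square tray, 100 x 100 mm outside, 3 mm walls 14 mm high; origin on the bench under its middle; the inner floor is about 3 mm up. Empty at the start.
- cotton_buds: Bystander: round tub of cotton buds, 77 mm across, 80 mm high, loose, behind the tray; origin at its underside.
- sanitizer: Bystander: white pump bottle, 52 x 81 mm, 178 mm high, loose, at the back between base and drainer; origin at its underside.
- med_box_a: Bystander: small carton, 31 x 86 mm, 49 mm high, loose, at the front left; origin at its underside.
- drop_bottle_a: Bystander: dropper bottle, 33 mm across, 102 mm high, loose, at the right; origin at its underside.
- swab_cup: Bystander: steel cup with swabs, 57 mm across, 99 mm high, loose, at the right; origin at its underside.

How it is judged:
By the outcome, as a careful person would: the job done as asked, in the order asked, and still so for the second after the job is handed in, with the robot touching nothing.
It also fails if it takes over 61 s, if anything falls off the work surface, if the arm or the gripper's body presses on something with over 40 N, if the wrist force passes 120 N, or if a joint passes its speed limit or range.

## Working session

There is one attempt and no reset: what is moved stays moved. The work goes in short steps, Python scripts to look and compute and a tool call to move; the robot and the scene stay as the last step left them, time stands still between calls to the robot, and variables do not carry over. Pictures are saved under pics/ and viewed, at most 10 in all, crops included, and the job is handed in when it is done.

Besides the shell and the picture viewer there is one more tool, called after "Request:" as a command line: name --argument value ..., lists and objects as JSON in quotes. jog_arm: Moves the arm, as the interface text tells. Its arguments: {"type":"object","properties":{"plan":{"type":"array"}},"required":["plan"]}

```bash
mkdir -p pics; cat > h.py <<'E'
from rig import *
import numpy as np, cv2
from scipy.spatial.transform import Rotation as R
def cam(p):
    K=np.array(p["intrinsics"],float)
    if "rvec" in p:
        Rm=cv2.Rodrigues(np.array(p["rvec"],float))[0]; return K,Rm,np.array(p["tvec"],float).ravel()
    T=np.array(p["tool_from_camera"]); s=p["state"]; W=np.eye(4)
    W[:3,:3]=R.from_euler('xyz',s["tool_rot"],degrees=True).as_matrix(); W[:3,3]=s["eef_pos"]
    C=np.linalg.inv(W@T); return K,C[:3,:3],C[:3,3]
def pic(name):
    s=observe(); p=get_image(name); p["state"]=s; return p
def save(p,f): cv2.imwrite(f,p["img"][:,:,::-1])
def ray(p,rc):
    K,Rm,t=cam(p); d=Rm.T@np.linalg.inv(K)@[rc[1],rc[0],1]; return -Rm.T@t,d/np.linalg.norm(d)
def onz(p,rc,z):
    o,d=ray(p,rc); return o+d*(z-o[2])/d[2]
def tri(obs):
    A=np.zeros((3,3));b=np.zeros(3)
    for p,rc in obs:
        o,d=ray(p,rc);M=np.eye(3)-np.outer(d,d);A+=M;b+=M@o
    x=np.linalg.solve(A,b); r=[np.linalg.norm((np.eye(3)-np.outer(ray(p,rc)[1],ray(p,rc)[1]))@(x-ray(p,rc)[0])) for p,rc in obs]
    return x,r
def proj(p,X):
    K,Rm,t=cam(p); c=K@(Rm@np.array(X)+t); return c[1]/c[2],c[0]/c[2]
E
cat > a.py <<'E'
from h import *
np.set_printoptions(precision=4,suppress=True)
S=pic("scene");T=pic("top");save(S,"pics/s1.png");save(T,"pics/t1.png")
print(observe()["tool_rot"])
for n in ["deck","round_peg","blade_peg","tank_grip","tank_round_hole","tank_slot","tank","drainer","jar","tray","base","sanitizer","cotton_buds","med_box_a","drop_bottle_a","swab_cup"]:
    a=landmark_of(S,n)[:1];b=landmark_of(T,n)[:1]
    o=[(p,x[0]["centre"]) for p,x in((S,a),(T,b)) if x]
    print(n,[(np.round(x[0]["centre"]),round(x[0]["p"],2)) for x in(a,b) if x], *(tri(o) if len(o)==2 else ()))
E
python3 a.py
```

```text
[-179.9056    0.0015  160.5879]
deck [(array([227., 375.]), 0.65)]
round_peg [(array([216., 360.]), 0.68)]
blade_peg [(array([240., 396.]), 0.64)]
tank_grip [(array([166., 242.]), 0.58)]
tank_round_hole [(array([184., 228.]), 0.97)]
tank_slot [(array([187., 267.]), 0.89)]
tank [(array([186., 250.]), 0.92)]
drainer [(array([195., 248.]), 0.94)]
jar [(array([226., 377.]), 0.77)]
tray [(array([237., 294.]), 0.61)]
base [(array([237., 372.]), 0.62)]
sanitizer [(array([201., 323.]), 0.55)]
cotton_buds [(array([215., 313.]), 0.78)]
med_box_a [(array([236., 228.]), 0.61)]
drop_bottle_a [(array([306., 444.]), 0.61)]
swab_cup [(array([270., 464.]), 0.72)]
```

View pics/s1.png

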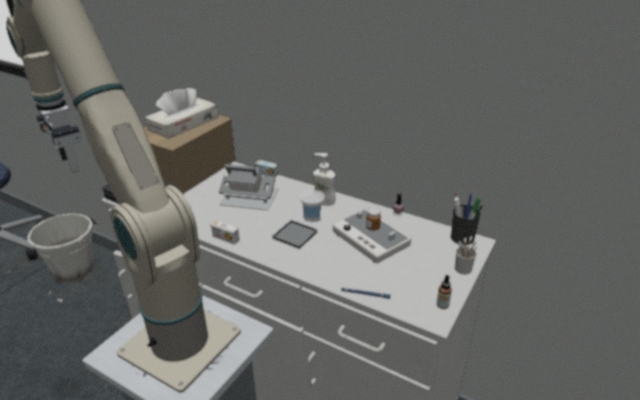

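View pics/t1.png

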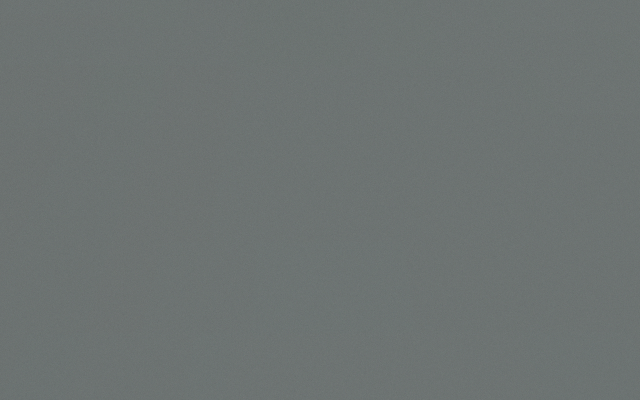

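The scene view shows the drainer and tank at the back left (row 186, col 250), the base with jar at the right (227, 375), the tray at (237, 294), and the bystanders where listed. The top view is plain grey (useless), so I'll use the scene view with known heights, then the wrist camera.

```bash
cat > b.py <<'E'
from h import *
np.set_printoptions(precision=3,suppress=True)
S=pic("scene")
Z=dict(deck=.04,round_peg=.04,blade_peg=.04,tank=.042,tank_grip=.138,tank_round_hole=.042,tank_slot=.042,drainer=0,jar=.04,tray=.0,base=0,sanitizer=0,cotton_buds=0,med_box_a=0,drop_bottle_a=0,swab_cup=0)
for n,z in Z.items():
    a=landmark_of(S,n)[:1]
    if a: print(n,onz(S,a[0]["centre"],z))
s=observe();T=np.array(get_image("wrist")["tool_from_camera"]);print(T);print(get_image("wrist")["intrinsics"])
print(ray(S,(200,320)))
E
python3 b.py
```

```text
deck [ 0.585 -0.222  0.04 ]
tank [0.599 0.26  0.042]
tank_grip [0.569 0.25  0.138]
tank_round_hole [0.574 0.321 0.042]
tank_slot [0.609 0.199 0.042]
drainer [0.606 0.254 0.   ]
jar [ 0.608 -0.215  0.04 ]
tray [0.505 0.004 0.   ]
base [ 0.602 -0.202  0.   ]
sanitizer [0.727 0.041 0.   ]
cotton_buds [ 0.593 -0.002  0.   ]
med_box_a [0.386 0.183 0.   ]
drop_bottle_a [ 0.433 -0.485 -0.   ]
swab_cup [ 0.584 -0.492  0.   ]
[[ 0.001 -0.958 -0.287  0.083]
 [ 1.     0.001  0.     0.001]
 [ 0.    -0.287  0.958 -0.171]
 [ 0.     0.     0.     1.   ]]
[[341.536   0.    317.137]
 [  0.    341.536 200.582]
 [  0.      0.      1.   ]]
(array([-0.538, -0.714,  0.915]), array([ 0.722,  0.439, -0.535]))
```

Request:
jog_arm --plan '[{"rz": 0.92, "dz": -0.5, "jaw": 1}, {"rz": 0.92, "dz": -0.5, "jaw": 1}, {"rz": 0.92, "jaw": 1}, {"rz": 0.92, "jaw": 1}, {"rz": 0.92, "jaw": 1}, {"rz": 0.92, "jaw": 1}, {"rz": 0.92, "jaw": 1}, {"rz": 0.92, "jaw": 1}, {"dx": -0.9, "dy": 0.4, "jaw": 1}, {"dx": -0.9, "dy": 0.4, "jaw": 1}, {"dx": -0.9, "dy": 0.4, "jaw": 1}, {"dx": -0.9, "dy": 0.4, "jaw": 1}]'

```text
invalid input
```

Request:
jog_arm --plan '[{"dx": -0.9, "dy": 0.4, "jaw": 1}, {"dx": -0.9, "dy": 0.4, "jaw": 1}, {"dx": -0.9, "dy": 0.4, "jaw": 1}, {"jaw": 1}]'

```text
invalid input
```

```bash
cat > c.py <<'E'
from h import *
import sys
np.set_printoptions(precision=3,suppress=True)
Z=dict(deck=.04,round_peg=.04,blade_peg=.04,tank=.042,tank_grip=.138,tank_round_hole=.042,tank_slot=.042,drainer=0,jar=.04,tray=.0,base=0,sanitizer=0,cotton_buds=0)
p=pic("wrist");save(p,"pics/%s.png"%sys.argv[1]);print(p["state"]["eef_pos"],p["state"]["tool_rot"],p["state"]["t"],p["state"]["contact_force"])
for n in sys.argv[2:]:
    for a in landmark_of(p,n)[:2]: print(n,round(a["p"],2),np.round(a["centre"]),onz(p,a["centre"],Z[n]))
E
python3 c.py w1 tank tank_grip tank_round_hole tank_slot drainer tray cotton_buds sanitizer
```

```text
[0.216 0.613 0.213] [-179.997   -0.001  160.585] 2.65 [ 0.138  0.019 -0.009]
```

View pics/w1.png

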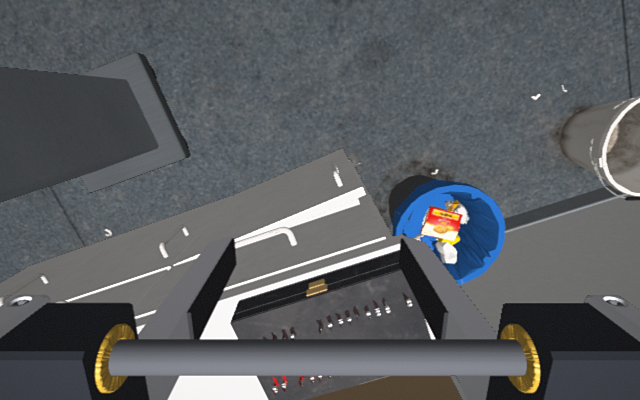

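The wrist view shows only the floor: the move was refused. I'll give every key in each row.

Request:
jog_arm --plan '[{"rx": 0, "ry": 0, "rz": 0.92, "dx": 0, "dy": 0, "dz": -0.5, "jaw": 1}, {"rx": 0, "ry": 0, "rz": 0.92, "dx": 0, "dy": 0, "dz": -0.5, "jaw": 1}, {"rx": 0, "ry": 0, "rz": 0.92, "dx": 0, "dy": 0, "dz": 0, "jaw": 1}, {"rx": 0, "ry": 0, "rz": 0.92, "dx": 0, "dy": 0, "dz": 0, "jaw": 1}, {"rx": 0, "ry": 0, "rz": 0.92, "dx": 0, "dy": 0, "dz": 0, "jaw": 1}, {"rx": 0, "ry": 0, "rz": 0.92, "dx": 0, "dy": 0, "dz": 0, "jaw": 1}, {"rx": 0, "ry": 0, "rz": 0.92, "dx": 0, "dy": 0, "dz": 0, "jaw": 1}, {"rx": 0, "ry": 0, "rz": 0.92, "dx": 0, "dy": 0, "dz": 0, "jaw": 1}, {"rx": 0, "ry": 0, "rz": 0, "dx": -0.9, "dy": 0.4, "dz": 0, "jaw": 1}, {"rx": 0, "ry": 0, "rz": 0, "dx": -0.9, "dy": 0.4, "dz": 0, "jaw": 1}, {"rx": 0, "ry": 0, "rz": 0, "dx": -0.9, "dy": 0.4, "dz": 0, "jaw": 1}, {"rx": 0, "ry": 0, "rz": 0, "dx": -0.9, "dy": 0.4, "dz": 0, "jaw": 1}]'

```text
t: 4.6
eef_pos: [0.3812, 0.4416, 0.2737]
tool_rot: [180.0, -0.0, 110.0]
contact_force: [1.2, 0.5, -0.7]
width: 0.0942
grasp_force: 0.0
```

Request:
jog_arm --plan '[{"rx": 0, "ry": 0, "rz": 0, "dx": -0.9, "dy": 0.4, "dz": 0, "jaw": 1}, {"rx": 0, "ry": 0, "rz": 0, "dx": -0.9, "dy": 0.4, "dz": 0, "jaw": 1}, {"rx": 0, "ry": 0, "rz": 0, "dx": -0.9, "dy": 0.4, "dz": 0, "jaw": 1}, {"rx": 0, "ry": 0, "rz": 0, "dx": 0, "dy": 0, "dz": 0, "jaw": 1}]'

```text
t: 5.1
eef_pos: [0.5072, 0.3094, 0.2739]
tool_rot: [179.9, 0.2, 109.4]
contact_force: [0.1, -0.2, -0.0]
width: 0.094
grasp_force: 0.0
```

```bash
python3 c.py w2 tank tank_grip tank_round_hole tank_slot tray
```

```text
[0.507 0.309 0.274] [179.899   0.193 109.416] 5.1 [ 0.129 -0.224 -0.022]
tank 0.79 [227. 370.] [0.595 0.264 0.042]
tank_grip 0.79 [266. 336.] [0.551 0.244 0.138]
tank_round_hole 0.64 [175. 376.] [0.578 0.328 0.042]
tank_slot 0.62 [278. 369.] [0.621 0.197 0.042]
tray 0.67 [344. 239.] [0.488 0.002 0.   ]
```

View pics/w2.png

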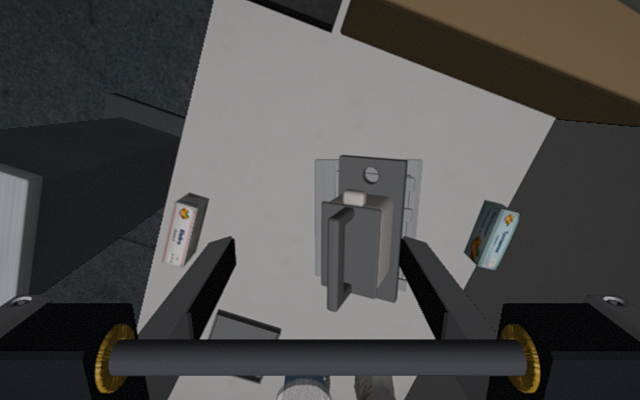

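The wrist view shows the tank upright on its drainer, with round hole and spout at the top (175, 376), slot end (278, 369) and handle from (215, 340) to (300, 336). The network points agree with this, giving tank yaw of about 18°. The tray is at (344, 245). Next: the base.

Request:
jog_arm --plan '[{"rx": 0, "ry": 0, "rz": 0, "dx": -0.96, "dy": -0.15, "dz": 0, "jaw": 1}, {"rx": 0, "ry": 0, "rz": 0, "dx": -0.96, "dy": -0.15, "dz": 0, "jaw": 1}, {"rx": 0, "ry": 0, "rz": 0, "dx": -0.96, "dy": -0.15, "dz": 0, "jaw": 1}, {"rx": 0, "ry": 0, "rz": 0, "dx": -0.96, "dy": -0.15, "dz": 0, "jaw": 1}, {"rx": 0, "ry": 0, "rz": 0, "dx": -0.96, "dy": -0.15, "dz": 0, "jaw": 1}, {"rx": 0, "ry": 0, "rz": 0, "dx": -0.96, "dy": -0.15, "dz": 0, "jaw": 1}, {"rx": 0, "ry": 0, "rz": 0, "dx": -0.96, "dy": -0.15, "dz": 0, "jaw": 1}, {"rx": 0, "ry": 0, "rz": 0, "dx": -0.96, "dy": -0.15, "dz": 0, "jaw": 1}, {"rx": 0, "ry": 0, "rz": 0, "dx": 0, "dy": 0, "dz": 0, "jaw": 1}]'

```text
t: 6.52
eef_pos: [0.5926, -0.1478, 0.2735]
tool_rot: [-179.9, 0.2, 109.6]
contact_force: [0.1, -0.7, 0.3]
width: 0.094
grasp_force: 0.0
```

```bash
python3 c.py w3 deck round_peg blade_peg jar tray base
```

```text
[ 0.593 -0.148  0.274] [-179.941    0.201  109.598] 6.525 [ 0.067 -0.698  0.254]
round_peg 0.96 [179. 337.] [ 0.62  -0.149  0.04 ]
round_peg 0.47 [208. 306.] [ 0.596 -0.197  0.04 ]
blade_peg 0.65 [256. 266.] [ 0.569 -0.277  0.04 ]
jar 0.61 [214. 303.] [ 0.596 -0.206  0.04 ]
tray 0.63 [ 14. 276.] [0.489 0.003 0.   ]
base 0.94 [211. 308.] [ 0.603 -0.213  0.   ]
```

View pics/w3.png

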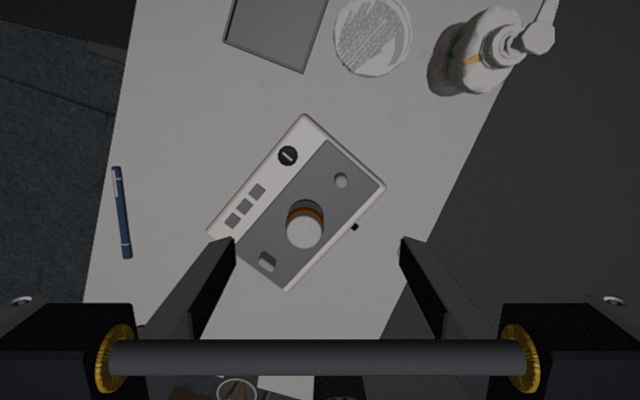

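The wrist view shows the base: round peg (180, 340), blade (262, 266), jar cap about (228, 304), tray at top (30, 275). Base yaw is about -22°.

```bash
python3 - <<'E'
from h import *
p=pic("wrist")
print(onz(p,(228,304),.099)); print(proj(p,(.596,-.206,.099)),proj(p,(.596,-.206,.04)))
for n in((40,290),(72,303),(40,225)): print(onz(p,n,.014))
for y,x in((165,360),(210,207),(290,285)): pass
print(onz(p,(181,340),.064),onz(p,(264,266),.06))
E
```

```text
[ 0.59815896 -0.19197706  0.099     ]
(np.float64(238.63253922487618), np.float64(297.83895181459144)) (np.float64(220.2170996741332), np.float64(300.3515359474443))
[ 0.51348169 -0.01112182  0.014     ]
[ 0.53913213 -0.03859845  0.014     ]
[ 0.44309995 -0.03701198  0.014     ]
[ 0.62091133 -0.13686012  0.064     ] [ 0.57355761 -0.26814754  0.06      ]
```

Request:
jog_arm --plan '[{"rx": 0, "ry": 0, "rz": 1, "dx": 0, "dy": 0, "dz": 0, "jaw": 1}, {"rx": 0, "ry": 0, "rz": 1, "dx": 0, "dy": 0, "dz": 0, "jaw": 1}, {"rx": 0, "ry": 0, "rz": 1, "dx": 0, "dy": 0, "dz": 0, "jaw": 1}, {"rx": 0, "ry": 0, "rz": 1, "dx": 0, "dy": 0, "dz": 0, "jaw": 1}, {"rx": 0, "ry": 0, "rz": 1, "dx": 0, "dy": 0, "dz": 0, "jaw": 1}, {"rx": 0, "ry": 0, "rz": 1, "dx": 0, "dy": 0, "dz": 0, "jaw": 1}]'

```text
t: 7.68
eef_pos: [0.593, -0.1415, 0.2736]
tool_rot: [-180.0, -0.0, 68.6]
contact_force: [-0.3, 0.3, 0.3]
width: 0.0938
grasp_force: 0.0
```

```bash
python3 - <<'E'
from h import *
np.set_printoptions(precision=4,suppress=True)
p=pic("wrist");s=p["state"];print(s["eef_pos"],s["tool_rot"])
for n,z in(("round_peg",.04),("blade_peg",.04),("jar",.04),("deck",.04)):
    for a in landmark_of(p,n)[:1]: print(n,a["p"],a["centre"],onz(p,a["centre"],z))
save(p,"pics/w4.png")
g=cv2.resize(p["img"][120:320,220:420],None,fx=3,fy=3);cv2.imwrite("pics/w4c.png",g[:,:,::-1])
print(observe()["eef_pos"])
E
```

```text
[ 0.593  -0.1415  0.2736] [-179.9989   -0.0223   68.5761]
round_peg 0.8 [168.2, 338.1] [ 0.6188 -0.1469  0.04  ]
blade_peg 0.96 [270.1, 338.3] [ 0.5716 -0.2746  0.04  ]
jar 0.6 [214.4, 336.1] [ 0.596 -0.201  0.04 ]
[ 0.5929 -0.1419  0.2735]
```

View pics/w4c.png

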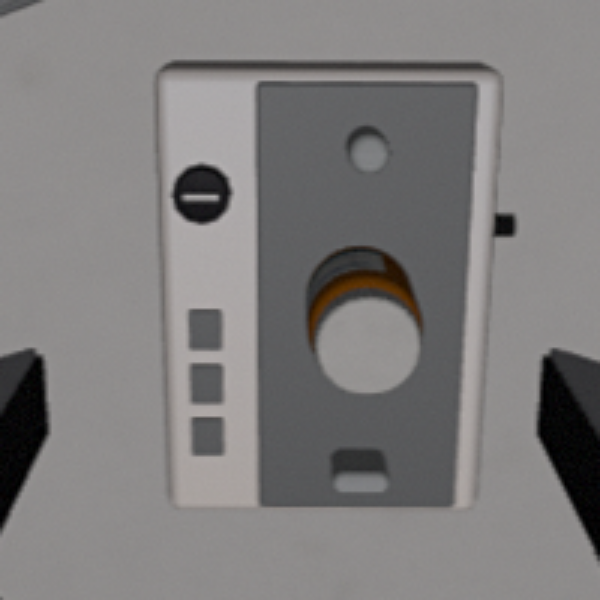

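The crop shows the base aligned with the tool: round peg on top (150, 368), jar cap (343, 368) and blade at the bottom (470, 360), in crop pixels. Going down for the jar.

Request:
jog_arm --plan '[{"rx": 0, "ry": 0, "rz": 0, "dx": -0.95, "dy": 0.45, "dz": 0, "jaw": 1}, {"rx": 0, "ry": 0, "rz": 0, "dx": 0, "dy": 0, "dz": 0.9, "jaw": 1}, {"rx": 0, "ry": 0, "rz": 0, "dx": 0, "dy": 0, "dz": 0.9, "jaw": 1}, {"rx": 0, "ry": 0, "rz": 0, "dx": 0, "dy": 0, "dz": 0.9, "jaw": 1}, {"rx": 0, "ry": 0, "rz": 0, "dx": 0, "dy": 0, "dz": 0.5, "jaw": 1}, {"rx": 0, "ry": 0, "rz": 0, "dx": 0, "dy": 0, "dz": 0.3, "jaw": 1}, {"rx": 0, "ry": 0, "rz": 0, "dx": 0, "dy": 0, "dz": 0, "jaw": 1}, {"rx": 0, "ry": 0, "rz": 0, "dx": 0, "dy": 0, "dz": 0, "jaw": -0.2}, {"rx": 0, "ry": 0, "rz": 0, "dx": 0, "dy": 0, "dz": 0, "jaw": -1}, {"rx": 0, "ry": 0, "rz": 0, "dx": 0, "dy": 0, "dz": 0, "jaw": -1}, {"rx": 0, "ry": 0, "rz": 0, "dx": 0, "dy": 0, "dz": 0, "jaw": -1}, {"rx": 0, "ry": 0, "rz": 0, "dx": 0, "dy": 0, "dz": 0, "jaw": -1}]'

```text
t: 9.43
eef_pos: [0.5974, -0.2047, 0.0636]
tool_rot: [180.0, -0.0, 68.7]
contact_force: [-0.4, -0.7, -0.6]
width: 0.0475
grasp_force: 0.0
```

Request:
jog_arm --plan '[{"rx": 0, "ry": 0, "rz": 0, "dx": 0, "dy": 0, "dz": 0, "jaw": -1}, {"rx": 0, "ry": 0, "rz": 0, "dx": 0, "dy": 0, "dz": 0, "jaw": -1}, {"rx": 0, "ry": 0, "rz": 0, "dx": 0, "dy": 0, "dz": -0.5, "jaw": -1}, {"rx": 0, "ry": 0, "rz": 0, "dx": 0, "dy": 0, "dz": -0.8, "jaw": -1}, {"rx": 0, "ry": 0, "rz": 0, "dx": 0, "dy": 0, "dz": -0.8, "jaw": -1}, {"rx": 0, "ry": 0, "rz": 0, "dx": 0.5, "dy": -0.6, "dz": 0, "jaw": -1}, {"rx": 0, "ry": 0, "rz": 0, "dx": 0.5, "dy": -0.6, "dz": 0, "jaw": -1}, {"rx": 0, "ry": 0, "rz": 0, "dx": 0.5, "dy": -0.6, "dz": 0, "jaw": -1}, {"rx": 0, "ry": 0, "rz": 0, "dx": 0.5, "dy": -0.6, "dz": 0, "jaw": -1}, {"rx": 0, "ry": 0, "rz": 0, "dx": 0.5, "dy": -0.6, "dz": 0, "jaw": -1}, {"rx": 0, "ry": 0, "rz": 0, "dx": 0, "dy": 0, "dz": 0, "jaw": -1}, {"rx": 0, "ry": 0, "rz": 0, "dx": 0, "dy": 0, "dz": 0, "jaw": -1}]'

```text
t: 10.92
eef_pos: [0.4845, -0.0002, 0.1896]
tool_rot: [179.9, 0.0, 68.7]
contact_force: [-0.3, -0.2, -1.1]
width: 0.0436
grasp_force: 30.0
```

```bash
python3 c.py w5 tray cotton_buds jar
```

```text
[ 0.484 -0.     0.19 ] [179.939   0.016  68.73 ] 10.925 [-0.332 -0.159 -1.1  ]
tray 0.92 [176. 322.] [0.492 0.001 0.   ]
cotton_buds 0.78 [138. 415.] [0.597 0.004 0.   ]
jar 0.75 [242. 318.] [ 0.466 -0.052  0.04 ]
```

View pics/w5.png

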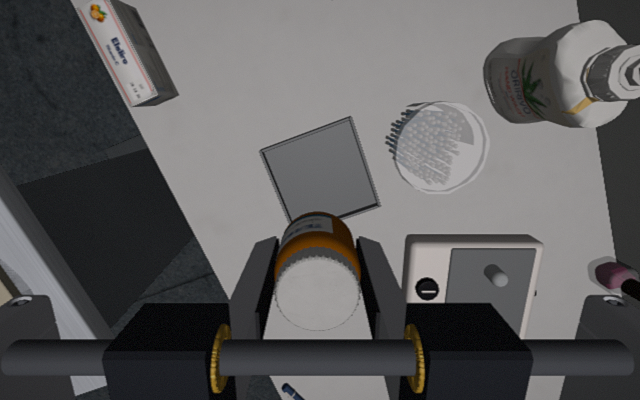

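The view shows the jar held upright over the tray (tray centre 176, 322); the tub at (148, 440) is clear.

Request:
jog_arm --plan '[{"rx": 0, "ry": 0, "rz": 0, "dx": 0, "dy": 0, "dz": 0.8, "jaw": -1}, {"rx": 0, "ry": 0, "rz": 0, "dx": 0, "dy": 0, "dz": 0.8, "jaw": -1}, {"rx": 0, "ry": 0, "rz": 0, "dx": 0, "dy": 0, "dz": 0.7, "jaw": -1}, {"rx": 0, "ry": 0, "rz": 0, "dx": 0, "dy": 0, "dz": 0.25, "jaw": -1}, {"rx": 0, "ry": 0, "rz": 0, "dx": 0, "dy": 0, "dz": 0.13, "jaw": -1}, {"rx": 0, "ry": 0, "rz": 0, "dx": 0, "dy": 0, "dz": 0, "jaw": -1}, {"rx": 0, "ry": 0, "rz": 0, "dx": 0, "dy": 0, "dz": 0, "jaw": -1}]'

```text
t: 12.0
eef_pos: [0.485, 0.0003, 0.0297]
tool_rot: [179.9, -0.0, 68.7]
contact_force: [-0.8, -0.1, -0.8]
width: 0.0435
grasp_force: 30.0
```

Request:
jog_arm --plan '[{"rx": 0, "ry": 0, "rz": 0, "dx": 0, "dy": 0, "dz": 0.04, "jaw": -1}, {"rx": 0, "ry": 0, "rz": 0, "dx": 0, "dy": 0, "dz": 0, "jaw": -1}, {"rx": 0, "ry": 0, "rz": 0, "dx": 0, "dy": 0, "dz": 0, "jaw": 0.35}, {"rx": 0, "ry": 0, "rz": 0, "dx": 0, "dy": 0, "dz": 0, "jaw": 0.35}, {"rx": 0, "ry": 0, "rz": 0, "dx": 0, "dy": 0, "dz": 0, "jaw": 0.35}]'

```text
t: 12.62
eef_pos: [0.484, 0.0003, 0.0263]
tool_rot: [180.0, -0.0, 68.7]
contact_force: [-0.1, -0.9, -0.1]
width: 0.0632
grasp_force: 0.0
```

Request:
jog_arm --plan '[{"rx": 0, "ry": 0, "rz": 0, "dx": 0, "dy": 0, "dz": -0.8, "jaw": 0.35}, {"rx": 0, "ry": 0, "rz": 0, "dx": 0, "dy": 0, "dz": -0.8, "jaw": 0.35}, {"rx": 0, "ry": 0, "rz": -0.96, "dx": 0, "dy": 0, "dz": -0.8, "jaw": 0.35}, {"rx": 0, "ry": 0, "rz": -0.96, "dx": 0, "dy": 0, "dz": -0.8, "jaw": 0.35}, {"rx": 0, "ry": 0, "rz": -0.96, "dx": 0, "dy": 0, "dz": 0, "jaw": 0.35}, {"rx": 0, "ry": 0, "rz": -0.96, "dx": 0, "dy": 0, "dz": 0, "jaw": 0.35}, {"rx": 0, "ry": 0, "rz": -0.96, "dx": 0, "dy": 0, "dz": 0, "jaw": 0.35}, {"rx": 0, "ry": 0, "rz": -0.96, "dx": 0, "dy": 0, "dz": 0, "jaw": 0.35}, {"rx": 0, "ry": 0, "rz": 0, "dx": 0.88, "dy": 0.4, "dz": 0, "jaw": 0.35}, {"rx": 0, "ry": 0, "rz": 0, "dx": 0.88, "dy": 0.4, "dz": 0, "jaw": 0.35}, {"rx": 0, "ry": 0, "rz": 0, "dx": 0.88, "dy": 0.4, "dz": 0, "jaw": 0.35}, {"rx": 0, "ry": 0, "rz": 0, "dx": 0.88, "dy": 0.4, "dz": 0, "jaw": 0.35}]'

```text
t: 14.12
eef_pos: [0.5086, 0.2326, 0.2183]
tool_rot: [180.0, 0.0, 108.3]
contact_force: [1.2, 0.0, -0.3]
width: 0.0634
grasp_force: 0.0
```

Request:
jog_arm --plan '[{"rx": -0.98, "ry": 0, "rz": 0, "dx": 0, "dy": 0, "dz": 0, "jaw": 0}, {"rx": -0.98, "ry": 0, "rz": 0, "dx": 0, "dy": 0, "dz": 0, "jaw": 0}, {"rx": -0.98, "ry": 0, "rz": 0, "dx": 0, "dy": 0, "dz": 0, "jaw": 0}, {"rx": -0.98, "ry": 0, "rz": 0, "dx": 0, "dy": 0, "dz": 0, "jaw": 0}, {"rx": 0, "ry": 0, "rz": 0, "dx": 0, "dy": 0, "dz": 0, "jaw": 0}, {"rx": 0, "ry": 0, "rz": 0, "dx": 0, "dy": 0, "dz": 0, "jaw": 0}]'

```text
t: 14.88
eef_pos: [0.5024, 0.2383, 0.2137]
tool_rot: [158.6, -1.2, 109.0]
contact_force: [-0.3, 0.4, -0.1]
width: 0.0471
grasp_force: 0.0
```

```bash
cat > d.py <<'E'
from h import *
import sys
np.set_printoptions(precision=4,suppress=True)
p=pic("wrist");save(p,"pics/%s.png"%sys.argv[1]);s=p["state"];print(s["eef_pos"],s["tool_rot"],s["t"],s["contact_force"])
Rm=R.from_euler('xyz',s["tool_rot"],degrees=True).as_matrix()
for n,z in(("tank",.042),("tank_grip",.138),("tank_round_hole",.042),("tank_slot",.042),("jar",.003)):
    for a in landmark_of(p,n)[:1]:
        X=onz(p,a["centre"],z);print(n,round(a["p"],2),np.round(a["centre"]),X,"tool mm",Rm.T@(X-s["eef_pos"])*1e3)
E
python3 d.py w6
```

```text
[0.5024 0.2383 0.2137] [158.558   -1.2245 109.0057] 14.875 [-0.2793  0.4269 -0.0611]
tank 0.87 [190. 339.] [0.5945 0.2605 0.042 ] tool mm [-12.6853  25.1244 194.1158]
tank_grip 0.81 [219. 336.] [0.5494 0.2471 0.138 ] tool mm [-8.6099 16.399  87.6205]
tank_round_hole 0.81 [124. 342.] [0.5744 0.3285 0.042 ] tool mm [ 58.137   27.404  196.6375]
tank_slot 0.82 [249. 342.] [0.6224 0.1944 0.042 ] tool mm [-84.2306  30.1195 194.4345]
```

View pics/w6.png

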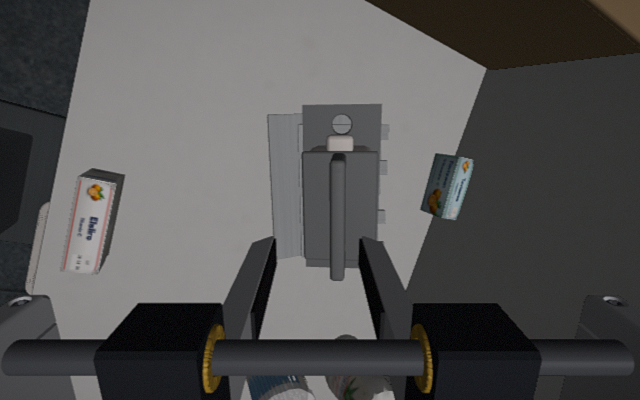

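The view shows the tank square to the tool: handle bar from (160, 337) to (278, 337), round hole (124, 342). The tilt stopped at about 21° instead of 27°, so I'll check the joints.

```bash
python3 -c "
from rig import *;s=observe();print(s['joint_pos'],s['qvel'])"; ls
```

```text
[-51.03458202  22.02544     28.10972028 123.66942353 -30.14690012
  17.21129277  19.4800332 ] [-0.22690134 -0.12263095  0.1669114   0.20589924 -0.38722145  0.06792478
  0.34351732]
a.py
b.py
c.py
d.py
h.py
pics
```

Request:
jog_arm --plan '[{"rx": -0.3, "ry": 0, "rz": 0, "dx": 0, "dy": 0.1, "dz": 0.1, "jaw": 0}, {"rx": -0.3, "ry": 0, "rz": 0, "dx": 0, "dy": 0.1, "dz": 0.1, "jaw": 0}, {"rx": -0.25, "ry": 0, "rz": 0, "dx": 0, "dy": 0.1, "dz": 0.1, "jaw": 0}, {"rx": 0, "ry": 0, "rz": 0, "dx": 0, "dy": 0, "dz": 0, "jaw": 0}]'

```text
t: 15.68
eef_pos: [0.5194, 0.2454, 0.2041]
tool_rot: [154.0, -1.4, 108.9]
contact_force: [0.0, 0.1, 0.0]
width: 0.0469
grasp_force: 0.0
```

```bash
python3 d.py w7;python3 -c "
from rig import *;s=observe();print(s['joint_pos'],s['qvel'])"
```

```text
[0.5194 0.2454 0.2041] [154.0468  -1.436  108.9055] 15.675 [0.0253 0.092  0.0147]
tank 0.79 [195. 316.] [0.5974 0.2615 0.042 ] tool mm [-14.1308   0.2486 180.1043]
tank_grip 0.55 [226. 313.] [0.5496 0.2479 0.138 ] tool mm [-9.0787 -2.3983 72.1561]
tank_round_hole 0.9 [128. 317.] [0.5761 0.3272 0.042 ] tool mm [ 54.9005   0.4358 182.12  ]
[-55.62742981  24.9810213   34.8084969  126.2121884  -63.00400928
  13.37025187  51.4179201 ] [-0.13799912 -0.00082348  0.14394549  0.19806686  0.12912243  0.01280538
  0.56687937]
```

Request:
jog_arm --plan '[{"rx": 0, "ry": 0, "rz": 0, "dx": -0.08, "dy": -0.02, "dz": 0.3, "jaw": 0}, {"rx": 0, "ry": 0, "rz": 0, "dx": -0.07, "dy": -0.02, "dz": 0.3, "jaw": 0}, {"rx": 0, "ry": 0, "rz": 0, "dx": 0, "dy": 0, "dz": 0, "jaw": 0}]'

```text
t: 16.35
eef_pos: [0.5401, 0.2443, 0.183]
tool_rot: [155.2, -1.3, 108.8]
contact_force: [-0.6, 0.2, 0.4]
width: 0.047
grasp_force: 0.0
```

```bash
python3 d.py w8;python3 -c "
from rig import *;s=observe();print(s['joint_pos'],s['qvel'])"
```

```text
[0.5401 0.2443 0.183 ] [155.2497  -1.3197 108.8285] 16.35 [-0.565   0.1899  0.4006]
tank 0.58 [192. 309.] [0.5947 0.2629 0.042 ] tool mm [ -3.2615  -6.6474 152.1022]
tank_round_hole 0.83 [117. 313.] [0.576  0.3313 0.042 ] tool mm [ 67.4893  -3.3386 155.4224]
[-50.46494663  27.97374563  30.38080411 123.83492649 -62.98595601
  13.37074422  52.18653281] [-0.12545931  0.08876394 -0.15736973 -0.12312883 -0.06004917 -0.0666977
  0.02759056]
```

View pics/w8.png

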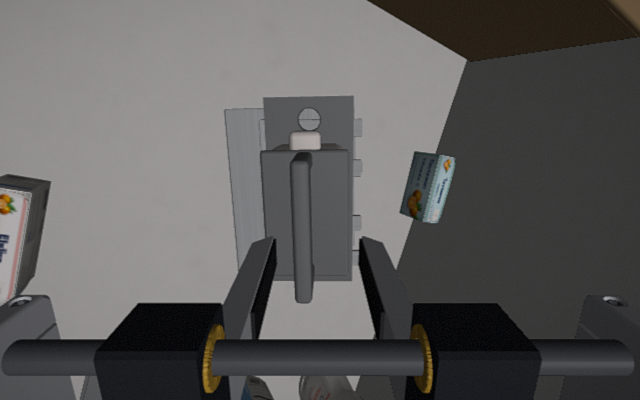

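The view shows the bar (160–300, 303) between the fingers and slightly left of centre (about 10 mm). Joint limits hold the tilt near 25°, which is close enough because the pads will square the bar. Continuing in.

Request:
jog_arm --plan '[{"rx": 0, "ry": 0, "rz": 0, "dx": 0, "dy": -0.16, "dz": 0, "jaw": 0}, {"rx": 0, "ry": 0, "rz": 0, "dx": 0, "dy": 0, "dz": 0.35, "jaw": 0}, {"rx": 0, "ry": 0, "rz": 0, "dx": 0, "dy": 0, "dz": 0.3, "jaw": 0}, {"rx": 0, "ry": 0, "rz": 0, "dx": 0, "dy": 0, "dz": 0, "jaw": 0}]'

```text
t: 17.15
eef_pos: [0.553, 0.2512, 0.1564]
tool_rot: [156.8, -1.1, 108.9]
contact_force: [0.3, 0.2, 0.3]
width: 0.047
grasp_force: 0.0
```

```bash
cat > e.py <<'E'
from h import *
np.set_printoptions(precision=4,suppress=True)
s=observe();Rm=R.from_euler('xyz',s["tool_rot"],degrees=True).as_matrix()
print(s["eef_pos"],s["tool_rot"],np.array(s["joint_pos"]))
print(Rm.T@(np.array([.5495,.247,.138])-s["eef_pos"])*1e3, "tilt",np.degrees(np.arccos(-Rm[2,2])))
E
python3 e.py
```

```text
[0.553  0.2512 0.1564] [156.8463  -1.0839 108.8606] [-47.7564  31.6392  27.4762 121.4851 -62.9882  13.3661  51.7281]
[ -3.1368 -11.5188  15.0022] tilt 23.17764089675022
```

Request:
jog_arm --plan '[{"rx": 0, "ry": 0, "rz": 0, "dx": 0, "dy": -0.22, "dz": 0, "jaw": 0}, {"rx": 0, "ry": 0, "rz": 0, "dx": 0, "dy": 0, "dz": 0.22, "jaw": 0}, {"rx": 0, "ry": 0, "rz": 0, "dx": 0, "dy": 0, "dz": 0.22, "jaw": 0}, {"rx": 0, "ry": 0, "rz": 0, "dx": 0, "dy": 0, "dz": 0, "jaw": 0}]'

```text
t: 17.65
eef_pos: [0.5562, 0.254, 0.1388]
tool_rot: [158.1, -1.0, 108.8]
contact_force: [0.0, -0.5, -0.8]
width: 0.0469
grasp_force: 0.0
```

```bash
python3 e.py
```

```text
[0.5562 0.254  0.1388] [158.0582  -0.9653 108.8151] [-46.6629  33.6987  26.1214 120.4986 -62.9867  13.3646  51.3904]
[-4.514  -8.2433 -2.5598] tilt 21.96200138585009
```

Request:
jog_arm --plan '[{"rx": 0, "ry": 0, "rz": 0, "dx": -0.06, "dy": -0.16, "dz": 0.1, "jaw": 0}, {"rx": 0, "ry": 0, "rz": 0, "dx": 0, "dy": 0, "dz": 0.05, "jaw": 0}, {"rx": 0, "ry": 0, "rz": 0, "dx": 0, "dy": 0, "dz": 0, "jaw": 0}]'

```text
t: 18.02
eef_pos: [0.5545, 0.2502, 0.133]
tool_rot: [158.7, -0.9, 108.8]
contact_force: [1.4, -1.3, -0.2]
width: 0.0473
grasp_force: 0.0
```

```bash
python3 e.py; python3 d.py w9
```

```text
[0.5545 0.2502 0.133 ] [158.6626  -0.9171 108.7667] [-45.9469  34.1072  25.6001 120.6132 -62.9862  13.3668  51.6828]
[-1.3545 -3.5445 -6.7405] tilt 21.35616967614712
[0.5545 0.2502 0.133 ] [158.6626  -0.9171 108.7667] 18.025 [ 1.4084 -1.3126 -0.1523]
tank 0.57 [209. 325.] [0.5965 0.2612 0.042 ] tool mm [ -4.5486   7.2605 100.5033]
tank_grip 0.71 [266. 309.] [0.5495 0.2471 0.138 ] tool mm [-1.2967 -3.52   -6.7299]
tank_round_hole 0.61 [123. 324.] [0.573  0.3273 0.042 ] tool mm [ 65.5358   5.9248 101.186 ]
```

View pics/w9.png

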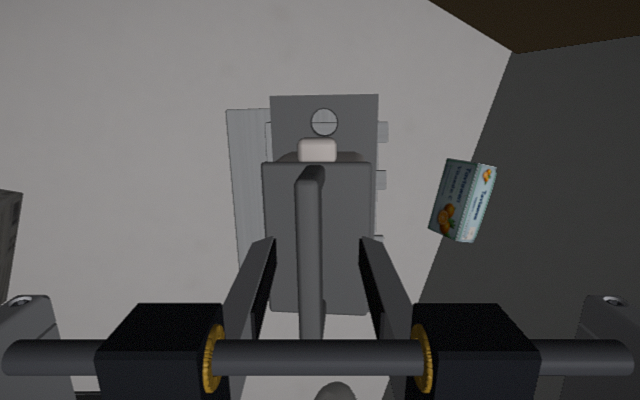

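The view shows the bar between the pads (row 266, col 309), a few mm left of centre. Nudge and close.

Request:
jog_arm --plan '[{"rx": 0, "ry": 0, "rz": 0, "dx": -0.02, "dy": -0.07, "dz": 0.06, "jaw": 0}, {"rx": 0, "ry": 0, "rz": 0, "dx": 0, "dy": 0, "dz": 0, "jaw": -0.4}, {"rx": 0, "ry": 0, "rz": 0, "dx": 0, "dy": 0, "dz": 0, "jaw": -0.7}, {"rx": 0, "ry": 0, "rz": 0, "dx": 0, "dy": 0, "dz": 0, "jaw": -1}, {"rx": 0, "ry": 0, "rz": 0, "dx": 0, "dy": 0, "dz": 0, "jaw": -1}, {"rx": 0, "ry": 0, "rz": 0, "dx": 0, "dy": 0, "dz": 0, "jaw": -1}, {"rx": 0, "ry": 0, "rz": 0, "dx": 0, "dy": 0, "dz": 0, "jaw": -1}, {"rx": 0, "ry": 0, "rz": 0, "dx": 0, "dy": 0, "dz": 0, "jaw": -1}]'

```text
t: 19.32
eef_pos: [0.5537, 0.2491, 0.1309]
tool_rot: [158.9, -0.9, 108.8]
contact_force: [-3.0, -0.5, 5.6]
width: 0.0125
grasp_force: 30.0
```

```bash
python3 e.py
```

```text
[0.5537 0.2491 0.1309] [158.8851  -0.9033 108.7719] [-45.7242  34.2597  25.4177 120.6529 -62.9824  13.3709  51.7747]
[-0.5497 -1.8102 -8.2834] tilt 21.13331475495747
```

Request:
jog_arm --plan '[{"rx": 0, "ry": 0, "rz": 0, "dx": 0, "dy": 0, "dz": -0.2, "jaw": -1}, {"rx": 0, "ry": 0, "rz": 0, "dx": 0, "dy": 0, "dz": -0.4, "jaw": -1}, {"rx": 0, "ry": 0, "rz": 0, "dx": 0, "dy": 0, "dz": -0.4, "jaw": -1}, {"rx": 0, "ry": 0, "rz": 0, "dx": 0, "dy": 0, "dz": -0.4, "jaw": -1}, {"rx": 0.5, "ry": 0, "rz": 0, "dx": 0, "dy": 0, "dz": -0.4, "jaw": -1}, {"rx": 0.5, "ry": 0, "rz": 0, "dx": 0, "dy": 0, "dz": -0.4, "jaw": -1}, {"rx": 0, "ry": 0, "rz": 0, "dx": 0, "dy": 0, "dz": 0, "jaw": -1}]'

```text
t: 20.2
eef_pos: [0.5117, 0.2329, 0.2549]
tool_rot: [165.6, -0.8, 108.8]
contact_force: [0.6, 0.9, -3.8]
width: 0.0117
grasp_force: 30.0
```

```bash
python3 e.py
```

```text
[0.5117 0.2329 0.2549] [165.635   -0.8406 108.8259] [-65.9872  27.6742  55.2153 113.1941 -37.6935  41.043   28.7228]
[ -0.5551  10.0399 123.2749] tilt 14.389046752596842
```

Request:
jog_arm --plan '[{"rx": 0.7, "ry": 0, "rz": 0, "dx": 0, "dy": 0, "dz": -0.2, "jaw": -1}, {"rx": 0.7, "ry": 0, "rz": 0, "dx": 0, "dy": 0, "dz": -0.2, "jaw": -1}, {"rx": 0.69, "ry": 0, "rz": 0, "dx": 0, "dy": 0, "dz": 0, "jaw": -1}, {"rx": 0, "ry": 0, "rz": 0.96, "dx": 0, "dy": 0, "dz": 0, "jaw": -1}, {"rx": 0, "ry": 0, "rz": 0.96, "dx": 0, "dy": 0, "dz": 0, "jaw": -1}, {"rx": 0, "ry": 0, "rz": 0.96, "dx": 0, "dy": 0, "dz": 0, "jaw": -1}, {"rx": 0, "ry": 0, "rz": 0.96, "dx": 0, "dy": 0, "dz": 0, "jaw": -1}, {"rx": 0, "ry": 0, "rz": 0.96, "dx": 0, "dy": 0, "dz": 0, "jaw": -1}, {"rx": 0, "ry": 0, "rz": 0.96, "dx": 0, "dy": 0, "dz": 0, "jaw": -1}, {"rx": 0, "ry": 0, "rz": 0, "dx": 0, "dy": 0, "dz": 0, "jaw": -1}]'

```text
t: 21.45
eef_pos: [0.5054, 0.2305, 0.2756]
tool_rot: [-179.2, -0.5, 69.2]
contact_force: [0.2, -0.6, -3.9]
width: 0.0118
grasp_force: 30.0
```

```bash
python3 e.py
```

```text
[0.5054 0.2305 0.2756] [-179.2185   -0.5354   69.2219] [-64.9196  38.8983  66.7511  98.456  -38.8851  69.6153  -8.5512]
[ 29.7477  37.2883 137.3577] tilt 0.947236729471378
```

Request:
jog_arm --plan '[{"rx": 0, "ry": 0, "rz": 0, "dx": -0.79, "dy": 0.5, "dz": 0, "jaw": -1}, {"rx": 0, "ry": 0, "rz": 0, "dx": -0.79, "dy": 0.5, "dz": 0, "jaw": -1}, {"rx": 0, "ry": 0, "rz": 0, "dx": -0.79, "dy": 0.5, "dz": 0, "jaw": -1}, {"rx": 0, "ry": 0, "rz": 0, "dx": -0.79, "dy": 0.5, "dz": 0, "jaw": -1}]'

```text
t: 21.95
eef_pos: [0.5508, 0.0094, 0.2732]
tool_rot: [-179.3, -0.6, 69.3]
contact_force: [1.0, 0.4, -3.3]
width: 0.0117
grasp_force: 30.0
```

```bash
python3 e.py
```

```text
[0.5508 0.0094 0.2732] [-179.2855   -0.6403   69.3438] [-40.4384  37.0707  63.3415  99.0735 -36.3691  67.7024  12.7823]
[220.3691 -83.2906 138.7271] tilt 0.9594366032152083
```

Fine. Finish the traverse, then a close measurement.

Request:
jog_arm --plan '[{"rx": 0, "ry": 0, "rz": 0, "dx": -0.79, "dy": 0.5, "dz": 0, "jaw": -1}, {"rx": 0, "ry": 0, "rz": 0, "dx": -0.79, "dy": 0.5, "dz": 0, "jaw": -1}, {"rx": 0, "ry": 0, "rz": 0, "dx": -0.79, "dy": 0.5, "dz": 0, "jaw": -1}, {"rx": 0, "ry": 0, "rz": 0, "dx": -0.79, "dy": 0.5, "dz": 0, "jaw": -1}, {"rx": 0, "ry": 0, "rz": 0, "dx": 0, "dy": 0, "dz": 0.5, "jaw": -1}, {"rx": 0, "ry": 0, "rz": 0, "dx": 0, "dy": 0, "dz": 0.5, "jaw": -1}, {"rx": 0, "ry": 0, "rz": 0, "dx": 0, "dy": 0, "dz": 0, "jaw": -1}, {"rx": 0, "ry": 0, "rz": 0, "dx": 0, "dy": 0, "dz": 0, "jaw": -1}]'

```text
t: 22.95
eef_pos: [0.5953, -0.2088, 0.2115]
tool_rot: [-179.4, -0.6, 69.2]
contact_force: [0.7, -0.7, -3.6]
width: 0.0115
grasp_force: 30.0
```

```bash
cat > f.py <<'E'
from h import *
np.set_printoptions(precision=4,suppress=True)
D=np.array([.595,-.2108,.04]);YAW=69.2
def go():
    p=pic("wrist");s=p["state"];Rm=R.from_euler('xyz',s["tool_rot"],degrees=True).as_matrix();e=np.array(s["eef_pos"])
    print(e,s["tool_rot"],s["t"],s["contact_force"],np.array(s["joint_pos"]))
    zb=e[2]+.011-.108
    for n,z in(("round_peg",.04),("blade_peg",.04),("tank_round_hole",zb),("tank_slot",zb),("tank",zb),("tank_grip",e[2]+.011),("base",0),("deck",.04)):
        for a in landmark_of(p,n)[:1]:
            X=onz(p,a["centre"],z);print(n,round(a["p"],2),np.round(a["centre"],1),X,"tool mm",Rm.T@(X-e)*1e3)
    G=R.from_euler('xyz',[180,0,YAW],degrees=True)
    print("rot units",(R.from_matrix(Rm).inv()*G).as_rotvec()/.12,"shift units",Rm.T@(np.r_[D[:2],e[2]]-e)/.06)
go()
E
python3 f.py
```

```text
[ 0.5953 -0.2088  0.2115] [-179.3751   -0.5684   69.222 ] 22.95 [ 0.6546 -0.6519 -3.6135] [-12.1767  45.5506  55.26    90.5613 -40.287   66.3962  31.6122]
round_peg 0.62 [118.8 320.3] [ 0.621  -0.1466  0.04  ] tool mm [ 65.5398   3.8271 172.0997]
tank_round_hole 0.62 [121.3 317.6] [ 0.6197 -0.1445  0.1145] tool mm [67.791   1.0559 97.6716]
tank 0.83 [207.6 315.7] [ 0.5937 -0.2088  0.1145] tool mm [-1.5898 -0.439  96.9996]
tank_grip 0.97 [265.6 317. ] [ 0.5965 -0.2077  0.2225] tool mm [  1.5226   0.6291 -10.993 ]
rot units [-0.0909 -0.0827  0.0037] shift units [-0.0337  0.0066 -0.0004]
```

Request:
jog_arm --plan '[{"rx": -0.09, "ry": -0.08, "rz": 0, "dx": -0.03, "dy": 0, "dz": 0.35, "jaw": -1}, {"rx": 0, "ry": 0, "rz": 0, "dx": 0, "dy": 0, "dz": 0.3, "jaw": -1}, {"rx": 0, "ry": 0, "rz": 0, "dx": 0, "dy": 0, "dz": 0, "jaw": -1}, {"rx": 0, "ry": 0, "rz": 0, "dx": 0, "dy": 0, "dz": 0, "jaw": -1}]'

```text
t: 23.9
eef_pos: [0.5944, -0.2103, 0.1722]
tool_rot: [-180.0, -0.0, 69.2]
contact_force: [-0.2, -0.7, -2.4]
width: 0.0116
grasp_force: 30.0
```

```bash
cat >> f.py <<'E'
p=pic("wrist");save(p,"pics/hole.png");g=cv2.cvtColor(p["img"],cv2.COLOR_RGB2GRAY)
print([tuple(np.round(proj(p,x),1)) for x in((.6188,-.1469,.064),(.6188,-.1469,.04))])
print(g[94:146:2,294:346:2])
E
python3 f.py
```

```text
[ 0.5944 -0.2103  0.1722] [-179.9523   -0.0019   69.1563] 23.9 [-0.1967 -0.7476 -2.3628] [-11.9156  47.6115  53.7041  93.5777 -42.6514  61.458   33.5811]
round_peg 0.7 [120.5 320.3] [ 0.6211 -0.1495  0.04  ] tool mm [ 66.3196   3.4538 132.2097]
tank_round_hole 0.92 [124.5 317.6] [ 0.6186 -0.1494  0.0752] tool mm [65.4382  1.0562 97.0013]
tank 0.73 [123.  319.2] [ 0.6201 -0.1488  0.0752] tool mm [66.565   2.2824 97.0003]
tank_grip 0.86 [267.7 317.7] [ 0.5954 -0.2103  0.1832] tool mm [  0.3222   0.9915 -11.0008]
rot units [-0.0069 -0.0003 -0.0064] shift units [-0.0048  0.0129 -0.    ]
[(np.float64(120.8), np.float64(317.2)), (np.float64(119.1), np.float64(317.2))]
[[ 95  95  94  94  94  94  95  95  94  94  93  94  94  95  94  96  93  95
   95  95  95  94  94  95  94  94]
 [ 97  97  97  96  96  98  98 100  98  98  97  96  98  98  97  97  96  96
   98  99  96  96  95  96  98  97]
 [ 98  97  99  99  98  97  98  97  97  98  98  97  97  97  97  97  95  97
   99  97  97  98  97  97  98  98]
 [ 97  97  97  97  98  98  96  96  96  98  98  98  96  95  98  99  97  96
   99  96  97  96  97  97  9
[... 1705 characters left out ...]
95  54  63
   99  96  93  96  94  96  94  96]
 [ 93  96  97  93  95  97  98  69  36  63  95  92  93  94  64  35  67  97
   98  96  96  95  96  94  95  95]
 [ 96  93  97  94  99  96  97  99  79  56  46  36  35  40  58  85  97  97
   97  97  95  97  94  95  96  96]
 [ 97  94  94  85  57  69  70  70  73  73  73  76  76  78  80  78  76  78
   76  65  86  94  95  94  95  94]
 [ 95  93  91  87 111 124 122 123 123 123 123 122 123 122 122 122 123 123
  124 114  91  93  96  93  95  95]
 [ 95  94  82 116 130 138 138 138 138 138 138 137 137 139 137 137 138 138
  136 131 117  86  95  94  95  94]
 [ 95  95  87 127 144 153 154 153 152 154 152 154 151 152 154 154 153 152
  153 143 131  94  93  96  95  95]]
```

```bash
python3 - <<'E'
from h import *
np.set_printoptions(precision=4,suppress=True)
g=cv2.cvtColor(cv2.imread("pics/w4.png"),cv2.COLOR_BGR2GRAY).astype(float)
T=np.array([[.001,-.958,-.287,.083],[1,.001,0,.001],[0,-.287,.958,-.171],[0,0,0,1]])
T[:3,:3]=R.from_matrix(T[:3,:3]).as_matrix()
p=dict(intrinsics=[[341.536,0,317.137],[0,341.536,200.582],[0,0,1]],tool_from_camera=T,state=dict(eef_pos=[.593,-.1415,.2736],tool_rot=[-179.9989,-.0223,68.5761]))
def fit(c0,c1,sgn):
    P=[]
    for r in range(155,283,2):
        a=c0+(c1-c0)*(r-148)/140; w=np.arange(int(a)-5,int(a)+6)
        d=sgn*(g[r,w+1]-g[r,w-1]); d[d<0]=0
        if d.max()>8: P.append(onz(p,(r,(w*d**2).sum()/(d**2).sum()),.04))
    P=np.array(P); k=np.polyfit(P[:,1],P[:,0],1)
    for _ in range(3):
        e=np.abs(np.polyval(k,P[:,1])-P[:,0]); P=P[e<=max(2*np.median(e),3e-4)]; k=np.polyfit(P[:,1],P[:,0],1)
    print(len(P),"y-dir yaw",np.degrees(np.arctan2(1,k[0])))
    y=-.2108; return np.polyval(k,y)
print(fit(305.7,306,-1),fit(378.7,372,1))
print(onz(p,(120+150/3,220+368/3),.062),onz(p,(120+480/3,220+360/3),.062))
E
```

```text
64 y-dir yaw 68.40005426898813
64 y-dir yaw 68.29014586436189
0.5506755396553843 0.6451876473673633
[ 0.6228 -0.148   0.062 ] [ 0.5713 -0.2787  0.062 ]
```

Request:
jog_arm --plan '[{"rx": 0, "ry": 0, "rz": 0.11, "dx": 0, "dy": 0.04, "dz": 0, "jaw": -1}, {"rx": 0, "ry": 0, "rz": 0, "dx": 0, "dy": 0, "dz": 0, "jaw": -1}, {"rx": 0, "ry": 0, "rz": 0, "dx": 0, "dy": 0, "dz": 0, "jaw": -1}]'

```text
t: 24.78
eef_pos: [0.5963, -0.2107, 0.1718]
tool_rot: [-179.9, -0.0, 68.4]
contact_force: [-0.6, -0.1, -2.6]
width: 0.0118
grasp_force: 30.0
```

```bash
python3 - <<'E'
from h import *
p=pic("wrist");s=p["state"];print(s["eef_pos"],s["tool_rot"],s["t"])
g=cv2.cvtColor(p["img"],cv2.COLOR_RGB2GRAY)
print(g[104:140:2,300:336:2])
g=g[100:138,298:338]
def c(m):
    n,l,st,ce=cv2.connectedComponentsWithStats(m.astype(np.uint8)); i=1+st[1:,4].argmax(); print(st[i],ce[i]+[298,100])
c(g>104)
E
```

```text
[ 0.59630852 -0.21069138  0.17178496] [-1.79910800e+02 -1.86426295e-02  6.84073433e+01] 24.775
[[ 98  98  97  97  97  98  97  99  99  98  96  98  98  96  97  98  99  96]
 [ 95  97  98  97  98  98 100 100 101  98  99  97  98  96  97  99  98  97]
 [ 98  97  97  97  98 101  97  82  70  69  76  93 100  98  98  97  99  96]
 [ 98  97  98  99  94  69  75  60  56  65  56  48  68  92  98  97  98  97]
 [ 97  98  99  92  68  91  67  85 101 104 102  93  67  69  87 100  98  97]
 [ 96  96  98  63  94  75  91 109 114 114 115 112  96  83  61  99  99  95]
 [ 96  98  80  78  89  78 105 116 118 116 117 115 110  89  85  78  99  97]
 [ 95 100  58  95  85  89 114 118 118 118 118 118 115  99  84  70  98  97]
 [ 97  92  58  96  86  95 116 121 120 120 121 120 118 105  80  59  87  97]
 [ 96  89  60  96  85  86 113 119 119 118 119 121 116  95  87  66  89  95]
 [ 97  92  54  95  94  81 105 116 118 119 119 118 110  84  92  64  81  95]
 [ 97  92  58  94  94  86  81 105 113 116 114 108  89  77  96  50  92  97]
 [ 97  98  64  76  95  93  87  76  90  96  92  79  74  94  79  55  97  97]
 [ 96  97  86  41  95  95  92  94  91  93  91  92  94  94  47  80  99  97]
 [ 96  97  98  73  46  95  94  94  92  94  92  94  94  54  68  96  95  95]
 [ 95  95  96  96  68  38  62  93  96  95  94  64  35  65  98  99  98  95]
 [ 97  97  98  98  97  83  58  47  36  34  40  55  85  96 100  98  96  97]
 [ 87  56  72  70  72  71  73  77  75  78  77  77  78  76  78  75  65  86]]
[ 13  13  16  15 183] [318.28961749 119.89071038]
```

Request:
jog_arm --plan '[{"rx": 0, "ry": 0, "rz": 0, "dx": 0, "dy": 0.013, "dz": 0.05, "jaw": -1}, {"rx": 0, "ry": 0, "rz": 0, "dx": 0, "dy": 0, "dz": 0.05, "jaw": -1}, {"rx": 0, "ry": 0, "rz": 0, "dx": 0, "dy": 0, "dz": 0.05, "jaw": -1}, {"rx": 0, "ry": 0, "rz": 0, "dx": 0, "dy": 0, "dz": 0.05, "jaw": -1}, {"rx": 0, "ry": 0, "rz": 0, "dx": 0, "dy": 0, "dz": 0, "jaw": -1}]'

```text
t: 25.45
eef_pos: [0.5969, -0.2108, 0.1595]
tool_rot: [-179.9, -0.0, 68.4]
contact_force: [0.6, -0.4, -3.0]
width: 0.0115
grasp_force: 30.0
```

Request:
jog_arm --plan '[{"rx": 0, "ry": 0, "rz": 0, "dx": 0, "dy": 0, "dz": 0.05, "jaw": -1}, {"rx": 0, "ry": 0, "rz": 0, "dx": 0, "dy": 0, "dz": 0.05, "jaw": -1}, {"rx": 0, "ry": 0, "rz": 0, "dx": 0, "dy": 0, "dz": 0.05, "jaw": -1}, {"rx": 0, "ry": 0, "rz": 0, "dx": 0, "dy": 0, "dz": 0, "jaw": -1}]'

```text
t: 25.95
eef_pos: [0.5969, -0.2108, 0.1505]
tool_rot: [-179.9, -0.0, 68.4]
contact_force: [-0.3, 0.2, -3.6]
width: 0.0117
grasp_force: 30.0
```

Request:
jog_arm --plan '[{"rx": 0, "ry": 0, "rz": 0, "dx": 0, "dy": 0, "dz": 0.05, "jaw": -1}, {"rx": 0, "ry": 0, "rz": 0, "dx": 0, "dy": 0, "dz": 0.05, "jaw": -1}, {"rx": 0, "ry": 0, "rz": 0, "dx": 0, "dy": 0, "dz": 0.03, "jaw": -1}, {"rx": 0, "ry": 0, "rz": 0, "dx": 0, "dy": 0, "dz": 0, "jaw": -1}]'

```text
t: 26.45
eef_pos: [0.5969, -0.2109, 0.1428]
tool_rot: [-179.9, -0.0, 68.4]
contact_force: [0.1, -0.5, -3.7]
width: 0.0119
grasp_force: 30.0
```

Request:
jog_arm --plan '[{"rx": 0, "ry": 0, "rz": 0, "dx": 0, "dy": 0, "dz": 0.025, "jaw": -1}, {"rx": 0, "ry": 0, "rz": 0, "dx": 0, "dy": 0, "dz": 0.025, "jaw": -1}, {"rx": 0, "ry": 0, "rz": 0, "dx": 0, "dy": 0, "dz": 0, "jaw": -1}]'

```text
t: 26.82
eef_pos: [0.5971, -0.2113, 0.1405]
tool_rot: [-180.0, -0.0, 68.4]
contact_force: [-0.5, -0.6, -0.4]
width: 0.0118
grasp_force: 30.0
```

```bash
python3 f.py | head -8
```

```text
[ 0.5971 -0.2113  0.1405] [-179.9502   -0.0154   68.3878] 26.825 [-0.4775 -0.6205 -0.3653] [-11.0721  49.8046  52.1462  94.6685 -44.8877  58.737   34.3978]
round_peg 0.57 [118.1 315. ] [ 0.6219 -0.1458  0.04  ] tool mm [ 70.0438  -0.9652 100.5039]
tank_round_hole 0.65 [124.  317.8] [ 0.6223 -0.1505  0.0435] tool mm [65.822   1.1992 97.0167]
tank 0.58 [209.3 316.9] [ 0.5964 -0.2143  0.0435] tool mm [-3.0493  0.5392 96.9988]
tank_grip 0.9 [268.8 314.9] [ 0.5965 -0.2114  0.1515] tool mm [ -0.3046  -0.4745 -10.9997]
rot units [-0.0072 -0.0023 -0.1181] shift units [-0.0045 -0.035   0.    ]
[(np.float64(122.9), np.float64(311.3)), (np.float64(120.7), np.float64(311.9))]
[[ 91  91  90  91  91  91  91  92  90  91  91  91  92  93  93  90  90  92
```

Request:
jog_arm --plan '[{"rx": 0, "ry": 0, "rz": 0, "dx": 0, "dy": 0, "dz": 0.02, "jaw": -1}, {"rx": 0, "ry": 0, "rz": 0, "dx": 0, "dy": 0, "dz": 0, "jaw": -1}]'

```text
t: 27.58
eef_pos: [0.5967, -0.2124, 0.1395]
tool_rot: [-180.0, 0.1, 68.4]
contact_force: [-3.2, -3.2, 4.7]
width: 0.0118
grasp_force: 30.0
```

Request:
jog_arm --plan '[{"rx": 0, "ry": 0, "rz": 0, "dx": 0, "dy": 0, "dz": 0, "jaw": -0.6}, {"rx": 0, "ry": 0, "rz": 0, "dx": 0, "dy": 0, "dz": 0, "jaw": -0.2}, {"rx": 0, "ry": 0, "rz": 0, "dx": 0, "dy": 0, "dz": 0, "jaw": 0.1}, {"rx": 0, "ry": 0, "rz": 0, "dx": 0, "dy": 0, "dz": 0, "jaw": 0.1}, {"rx": 0, "ry": 0, "rz": 0, "dx": 0, "dy": 0, "dz": -0.3, "jaw": 0.1}, {"rx": 0, "ry": 0, "rz": 0, "dx": 0, "dy": 0, "dz": -0.8, "jaw": 0.1}, {"rx": 0, "ry": 0, "rz": 0, "dx": 0, "dy": 0, "dz": -0.8, "jaw": 0.1}, {"rx": 0, "ry": 0, "rz": 0, "dx": 0, "dy": 0, "dz": -0.8, "jaw": 0.1}, {"rx": 0, "ry": 0, "rz": 0, "dx": 0, "dy": 0, "dz": 0, "jaw": 0.1}, {"rx": 0, "ry": 0, "rz": 0, "dx": 0, "dy": 0, "dz": 0, "jaw": 0.1}]'

```text
t: 28.82
eef_pos: [0.597, -0.2108, 0.3011]
tool_rot: [-179.9, -0.1, 68.4]
contact_force: [0.5, 0.1, 0.1]
width: 0.0519
grasp_force: 0.0
```

```bash
python3 - <<'E'
from h import *
np.set_printoptions(precision=4,suppress=True,linewidth=200)
p=pic("wrist");s=p["state"];print(s["eef_pos"],s["tool_rot"],s["t"]);save(p,"pics/fin.png")
for n,z in(("tank_round_hole",.04),("tank_slot",.04),("tank",.04),("tank_grip",.148),("round_peg",.04),("blade_peg",.04),("jar",.003),("tray",0)):
    for a in landmark_of(p,n)[:1]: print(n,round(a["p"],2),np.round(a["centre"],1),onz(p,a["centre"],z))
D=np.array([.597,-.2133,0]);Rb=R.from_euler('z',-21.6,degrees=True).as_matrix()
pts={"holetop":[0,.07,.052],"pegtop":[0,.07,.064]}
for k,v in pts.items(): print(k,np.round(proj(p,D+Rb@v),1))
# plate top corners, seated vs. 5 mm high
print([np.round(proj(p,D+Rb@np.array([x,.09,z])),1) for z in(.052,.057) for x in(-.04,.04)])
r,c=map(int,proj(p,D+Rb@np.array([0,.07,.055])));g=cv2.cvtColor(p["img"],cv2.COLOR_RGB2GRAY)
print(r,c);print(g[r-22:r+18:2,c-20:c+20:2])
S=pic("scene");save(S,"pics/fs.png")
for n,z in(("tank",.04),("tank_grip",.148),("tank_round_hole",.04),("tank_slot",.04),("jar",.003),("sanitizer",0),("cotton_buds",0),("med_box_a",0),("drop_bottle_a",0),("swab_cup",0)):
    for a in landmark_of(S,n)[:1]: print(n,round(a["p"],2),onz(S,a["centre"],z))
E
```

```text
[ 0.597  -0.2108  0.3011] [-179.9253   -0.0612   68.3996] 28.825
tank_round_hole 0.66 [115.2 317.9] [ 0.6223 -0.1507  0.04  ]
tank_slot 0.81 [222.6 316.5] [ 0.569  -0.2806  0.04  ]
tank 0.82 [168.9 321. ] [ 0.6014 -0.2145  0.04  ]
tank_grip 0.74 [189.4 318.6] [ 0.5986 -0.2122  0.148 ]
round_peg 0.61 [108.5 315.1] [ 0.622 -0.142  0.04 ]
blade_peg 0.27 [320.  374.4] [ 0.5921 -0.4539  0.04  ]
tray 0.74 [ 36.4 175.9] [0.4904 0.0034 0.    ]
holetop [113.5 317.5]
pegtop [113.9 317.6]
[array([ 95.9, 283.6]), array([ 96. , 351.6]), array([ 95.9, 283.2]), array([ 96., 352.])]
113 317
[[171 170 169 171 170 172 172 171 170 171 172 172 171 170 171 171 171 172 171 172]
 [100 101 100 100 100  98  99 101 102 101 102 100 103 102 102 100 102 102 103 105]
 [113 113 112 113 113 112 112 113 111 112 114 112 112 111 113 113 112 114 112 113]
 [111 114 112 113 114 113 112 114 114 113 113 114 113 113 113 113 113 112 115 115]
 [114 113 113 114 114 114 113 112 115 115 113 114 115 113 115 113 113 114 115 113]
 [114 112 113 113 113 115 114 114 113 114 114 114 114 114 114 115 113 113 112 114]
 [113 114 113 113 11
[... 764 characters left out ...]
  94 106 107  70  79 113 113 113 111 112 110]
 [113 113 110 110 115  98 114 131 133 134 131 134 133 133 130  99 110 112 113 112]
 [111 111 111 112 111 117 163 171 171 170 169 170 170 170 169 144  96 113 111 111]
 [111 112 111 111 106 125 175 187 187 184 186 184 186 186 185 158  98 111 111 113]
 [110 110 111 110 107 124 172 184 184 186 186 186 186 186 182 156  97 113 109 111]]
tank 0.82 [ 0.592  -0.2294  0.04  ]
tank_grip 0.88 [ 0.6046 -0.2111  0.148 ]
tank_round_hole 0.87 [ 0.6369 -0.1545  0.04  ]
tank_slot 0.61 [ 0.5685 -0.2694  0.04  ]
jar 0.73 [ 0.4934 -0.0034  0.003 ]
sanitizer 0.89 [0.7275 0.0384 0.    ]
cotton_buds 0.77 [ 0.5934 -0.0038  0.    ]
med_box_a 0.74 [ 0.6456 -0.1926  0.    ]
```

```bash
python3 - <<'E'
import cv2,numpy as np
np.set_printoptions(linewidth=200)
g=cv2.cvtColor(cv2.imread("pics/fin.png"),cv2.COLOR_BGR2GRAY)
print(g[200:250:2,288:346:2])
E
```

```text
[[ 79 107 103 103 103 103 104 102 101 103 103 106  62  96 101  99 103  85  85 105 104 105 103 103 104 104 104 103 104]
 [ 77 106 101 102 104 104 104 103 104 101 103 105  62  94 102 101 102  87  85 103 102 103 104 104 105 105 103 104 104]
 [ 77 104 103 102 103 102 104 104 103 103 104 104  64  96 103 100 101  87  85 103 102 103 104 104 104 104 103 102 103]
 [ 77 103 102 102 102 103 101 103 102 103 103 103  65  96 100 101 102  85  82 104 104 104 102 104 102 103 103 104 101]
 [ 78 104 101 102 103 103 102 103 101 102 103 102  62  94 101 101 102  85  83 103 102 103 103 101 105 103 103 101 102]
 [ 76 104 102 102 101 103 103 104 100 102 102 104  63  96 100  99 101  85  81 103 103 102 102 101 103 104 102 103 101]
 [ 75 100 102 102 101 100 101 102 103 102 103 102  63  93 101 100 101  84  82 102 102 102 102 102 102 102 101 101 103]
 [ 77  99 101 101 102 102 102 101 101 102 100 102  63  94 100  99 100  84  86 101 102 103 102 102 101 101 101 101 103]
 [ 78 100 101 101  99 101 101 101 102 102 103 105  65  94  99  99 100  83  85 103 102 103 102 100 102 101 102 101 103]
 [ 79 101 102 102 101 102 101
[... 1175 characters left out ...]
124 122 124 123 124 123 124 125 125  66  92  96  99  96  77 108 123 125 124 123 122 123 124 121 123 125]
 [154 155 155 155 157 155 155 155 155 156 154 158 132  84  85  88  88  85 158 159 155 156 154 155 154 155 155 156 153]
 [155 156 155 155 154 154 154 155 154 155 154 154 156 154 154 155 155 155 154 154 154 153 152 152 152 153 152 154 154]
 [155 154 156 154 155 154 154 155 155 155 155 155 156 155 156 156 156 158 154 155 154 152 151 149 152 152 154 152 155]
 [155 154 155 156 156 155 153 154 155 156 155 155 154 156 156 156 155 155 154 155 155 155 153 153 153 153 156 154 155]
 [155 155 155 155 155 155 155 155 154 155 154 156 156 153 155 155 156 155 156 154 154 155 154 155 155 154 154 155 154]]
```

Request:
jog_arm --plan '[{"rx": 0, "ry": 0, "rz": 0, "dx": -0.8, "dy": 0, "dz": 0, "jaw": 0.1}, {"rx": 0, "ry": 0, "rz": 0, "dx": -0.8, "dy": 0, "dz": 0, "jaw": 0.1}, {"rx": 0, "ry": 0, "rz": 0, "dx": -0.8, "dy": 0, "dz": 0, "jaw": 0.1}, {"rx": 0, "ry": 0, "rz": 0, "dx": 0, "dy": 0, "dz": 0, "jaw": 0.1}, {"rx": 0, "ry": 0, "rz": 0, "dx": 0, "dy": 0, "dz": 0, "jaw": 0.1}]'

```text
t: 30.45
eef_pos: [0.5446, -0.3445, 0.3006]
tool_rot: [-179.9, -0.1, 68.4]
contact_force: [0.8, 0.1, 0.0]
width: 0.0518
grasp_force: 0.0
```

```bash
python3 - <<'E'
from h import *
np.set_printoptions(precision=4,suppress=True,linewidth=200)
p=pic("wrist");s=p["state"];print(s["eef_pos"],s["tool_rot"],s["t"]);save(p,"pics/slot.png")
for n,z in(("tank_slot",.04),("blade_peg",.04),("tank_grip",.148)):
    for a in landmark_of(p,n)[:1]: print(n,round(a["p"],2),np.round(a["centre"],1),onz(p,a["centre"],z))
D=np.array([.597,-.2133,0]);Rb=R.from_euler('z',-21.6,degrees=True).as_matrix()
for nm,v in dict(slot=[0,-.07,.052],bar=[0,0,.158],platecorner=[-.04,-.09,.052],pc2=[.04,-.09,.052],pchigh=[-.04,-.09,.062],deckedge=[0,-.1,.04]).items(): print(nm,np.round(proj(p,D+Rb@v),1))
r,c=map(int,proj(p,D+Rb@np.array([0,-.07,.052])));g=cv2.cvtColor(p["img"],cv2.COLOR_RGB2GRAY)
print(r,c);print(g[r-20:r+40:2,c-26:c+28:2])
E
```

```text
[ 0.5446 -0.3445  0.3006] [-179.9187   -0.0816   68.417 ] 30.45
tank_slot 0.65 [109.2 319.4] [ 0.5742 -0.2783  0.04  ]
blade_peg 0.7 [109.5 314.3] [ 0.5682 -0.2763  0.04  ]
tank_grip 0.92 [ 33.1 319.7] [ 0.5982 -0.2163  0.148 ]
slot [110.5 317.2]
bar [ 27.8 317.2]
platecorner [127.6 284. ]
pc2 [127.7 350.4]
pchigh [128.3 283.2]
deckedge [135.1 317.2]
110 317
[[125 127 125 125 124 125 126 125 126 127 105  70  84  82  82  76  94 127 126 125 126 126 126 127 125 126 125]
 [ 90  91  89  90  89  89  89  89  91  89  90  76  54  57  56  70  89  91  89  89  87  89  89  88  89  89  88]
 [120 119 119 119 120 119 119 122 124 123 123 123 123 124 125 123 124 123 124 122 122 119 121 119 119 121 120]
 [120 122 120 121 121 122 122 127 126 124 126 125 124 126 126 126 123 125 125 127 124 123 123 122 124 122 123]
 [121 120 122 122 122 123 123 125 124 123 125 125 125 124 124 126 126 125 124 125 123 122 122 123 122 121 121]
 [123 121 122 122 120 124 123 124 127 125 125 124 126 124 125 125 124 124 125 125 123 123 122 123 122 122 122]
 [122 121 122 121 122 125 122 125 127 127 126 126 126 127 127 126 126 127
[... 1891 characters left out ...]
 171 171 172 169 171 171 171 172]
 [170 170 170 171 170 169 168 169 169 171 169 170 171 171 170 170 171 170 170 170 171 168 170 168 171 169 168]
 [168 170 169 170 168 169 168 168 169 171 169 171 170 170 169 169 170 171 169 168 171 168 169 169 168 169 167]
 [170 170 170 170 168 170 169 168 170 171 170 168 170 171 171 170 171 171 171 171 168 168 169 168 168 168 170]
 [169 169 169 170 171 169 169 169 170 171 170 171 170 171 171 171 172 170 169 171 168 167 168 168 167 169 170]
 [170 171 170 170 169 172 170 170 169 170 171 171 170 172 171 171 172 170 170 170 167 168 166 167 168 169 170]
 [171 170 170 169 170 169 170 172 170 171 169 171 170 170 172 171 171 171 169 169 168 165 167 168 169 169 170]]
```

The blade stands in the slot, the round peg stands in the hole, and the plate edge lies close on the deck. Handing in.

```bash
python3 -c "
from rig import *;print(sign_off())"
```

```text
the job is handed in; nothing more can be done
None
```

The jar is standing in the tray, the tank is seated the right way round on both pegs of the base, everything is let go, and the job is handed in at about 31 s; the final camera check did not pick up the dropper bottle or swab cup and placed the carton wrongly, so those three bystanders are unconfirmed, though nothing was seen to touch them.

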